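# Sort the coffee service back onto the hallway turntable

### The arm

A 6-joint arm with a two-finger parallel gripper is mounted at the origin on the work surface. World frame = base frame: x ahead of the robot, y to its left, z up, the work surface at z = 0. Lengths are in m, angles in degrees, forces in N, time in s.
With the tool pointing down it reaches from about 0.375 to 0.9 m from the base axis. Payload 3.1 kg.
Tool frame: the origin (TCP) lies at the very end of the fingers, on their centre line; the grasp point (between the pads) lies 19 mm behind it; z points along the fingers, y is the direction in which the jaws open and shut (so a half turn about z gives the same grasp; the last joint's range is limited). The gripper opens to 87 mm and grips with 3 to 60 N. Pads are 19 mm wide; open, the fingers measure 117 mm over their backs; the gripper's body (75 mm by 190 mm) begins 51 mm behind the grasp point.
Start: joints at [60.59, 30.224, 82.088, -0, 67.689, -10.227], TCP at [0.205, 0.59, 0.223] pointing down, gripper open.
Joint ranges: [-176.69, 176.69], [-43.24, 126.21], [12.49, 139.97], [-82, 262], [0, 151.66], [-163.58, 163.58]. Speed limits (degrees/s): [159.86, 159.86, 180, 180, 180, 180].

### API

Orientations are given as a 3x3 rotation matrix whose columns are the frame's x, y, z axes.
In Python, from rig import readout, capture, camera_model, bot, spot_in, regions_of gives the robot as it stands.
- The arm moves only by the tool send_rows, never from a script. Its argument "moves" is a list that holds one entry, the list of rows, each a list of 7 numbers: the turn, a rotation vector about the tool's x, y, z in degrees, then the shift along the tool's x, y, z in cm, then the opening, from -1 (shut) to 1 (fully open). A call has exactly 5 rows; each row shifts and turns the commanded pose from where the row before left it, along the tool's axes as they then stand; what a row does not reach is not made up. A row lasts 1/10 s, in which the tool goes at most 50 mm and 8.59 degrees, less where a joint would pass 70% of its speed; a pose out of reach is approached as far as the arm can. A call with a gripper value outside its range is refused whole. The fingers move at their own pace and stop on an object; the grip force is fixed at half the most. Time passes only in rows, so rows that do not move let the fingers close, or fill a call up. It gives the time, the measured TCP pose, the force and the opening at its end, in the units of the state.
- readout.read_state(): the state, without advancing time (a new reading comes with each control period).
- capture(name): name is "side" or "top" or "wrist"; returns the picture (384x512x3 uint8, blue, green, red); there is no depth.
- camera_model(name): a dict with "camera_matrix" (3x3 intrinsics, pixels), "pose" (4x4, takes a point from camera to world coordinates). Camera axes: x right, y up, looking along -z (the intrinsics and any distortion apply to the point x, -y, -z); pixel columns grow to the right and rows downward; lengths in m; the calibration is good to about 2 mm. A picture is of the moment at which its call begins: read the wrist's pose just before it. camera_model takes no time and is no camera call; for the wrist camera it gives the pose at the moment of the call.
- bot.hand_in(): hands the job in, once; it reports no verdict.
Trained networks look in the newest picture that a camera, given by its name, has taken for a name from the list of things; names that differ only in an ending like _2 or _b are one class to them, and where a whole thing is asked for, a point or a joint stands for the part that bears it (a point fixed in the world has none). Each returns a list of dicts, best first, with "p" (0 to 1); they miss things now and then, are a little off and sometimes report something else, mostly with a low value. They report only what shows in the picture. A call takes as long as a camera call. They do not tell look-alikes from the thing itself.
- spot_in(camera, thing): "location" ([x, y, z] in m, in world coordinates, good to about 4 mm: the middle of the surface that is visible of it).
- regions_of(camera, thing): "mask" (384x512 bool, what is visible of it).
The state is a dict: "time_s": time; "joint_positions": joint angles; "qvel": joint speeds; "tau": joint torques, N m; "position": TCP position; "tcp_rot": TCP orientation; "force": force on the tool from outside, world axes, zero at the start; "moment": the same for the moment, N m; "opening": opening from 0.0 (shut) to 1.0 (fully open).
Only numpy, scipy, OpenCV 4.12 (cv2) and the standard library are available. Lean on these libraries where they do the work, as an engineer would, in place of code of your own. Each camera call takes 0.05 s, during which the arm holds its last target. There are 200 camera calls.

### The job

The coffee things have been left scattered on the hallway console. Put each one back in its own place on the turntable tray, standing upright: each porcelain cup centred on the saucer with its own colour, the sugar box in the middle of the copper dish, and the cezve in the middle of the cork trivet. Set the cups down gently on their saucers, never tip a cup over, and leave the glass cup holder and the key bowl where they stand.

Things in the scene. Friction and masses are not known exactly. Their poses are not given: they have to be found in the camera images.
- cup_blue: Loose white porcelain cup without a handle, blue vertical stripes, blue rim line and a blue spot inside; open top, wall 3.5 mm, 52 mm high, outer diameter 44 mm at the foot, 60 mm at 18 mm height, 62 mm at the rim; about 140 g (may differ by a quarter). Stands on the console at the start. Origin at the centre of its underside, z up along its axis.
- cup_red: Loose white porcelain cup of the same shape and size as the blue one, but with red dots, red rim line and a red spot inside. Origin at the centre of its underside, z up along its axis.
- sugar_box: Loose closed copper-coloured aluminium sugar box with brass trim, 68 mm long (its x) by 50 mm wide (its y) by 42 mm high, with a small fixed brass knob (12 mm) on the lid up to 55 mm height; lid and box are one solid piece; about 250 g. Origin at the centre of its underside, z up.
- cezve: Loose stainless cezve: open pot, about 240 g, 62 mm high; diameter 62 mm at foot, 66 at 10 mm height, 52 at the neck (46 mm height), 58 at rim; wall 3 mm. Its straight dark wooden handle, 12 mm thick, points along its +x, rising from the rim (56 mm height) to a tip 122 mm from the pot's axis, 82 mm high, so it passes above cups and sugar box. Origin: centre of the pot's underside, z up.
- saucer_blue: White saucer with blue rings, fixed on the turntable (round dark wooden tray, 304 mm across, top 24 mm above the console); 98 mm across, rim 9 mm high, flat floor 68 mm across lying 4 mm above its underside. Origin: centre of its underside, z up. Saucers, dish and trivet sit a quarter turn apart, 86 mm from the turntable's axis, and turn with it.
- saucer_red: White saucer with red rings, fixed on the turntable tray; the same size as the blue one. Origin at the centre of its underside, z up.
- copper_dish: Round copper dish fixed on the turntable tray; 112 mm across, rim 8 mm above its underside, flat floor about 102 mm across lying 4 mm above its underside: the sugar box fits in at any angle. Origin at the centre of its underside, z up.
- cork_trivet: Round flat cork disc without a rim, fixed on the turntable; 92 mm across, 7 mm thick. Origin: centre of its underside, z up; its upper face lies 7 mm above. The turntable is stiff (0.25 N m) but turns if pushed; a steel knob 24 mm across, 32 mm high, stands in its middle.
- glass_holder: Bystander: small glass cup in a holder with a round metal base, 58 mm across, 65 mm high, loose on the console. Leave it alone. Origin at the centre of its underside.
- key_bowl: Bystander: small blue bowl with keys in it, 92 mm across, 28 mm high, loose on the console. Leave it alone. Origin at the centre of its underside.
There are look-alikes about, which are no part of the job. Several things have the shape of the cezve; the one meant has the colours described above.

How it is judged (in metres and radians):
At the end, for the whole second after the job is handed in: Each cup within 12 mm of the centre of the saucer of its colour, sugar box within 12 mm of the copper dish centre, cezve within 15 mm of the cork trivet centre; each standing on its place (height within 4 mm), upright within 0.12 rad and at rest (horizontal distance between cup_blue and saucer_blue below 0.012 m and z of cup_blue in the frame of saucer_blue between 0 and 0.008 m and angle between each of cup_blue, cup_red, sugar_box, cezve's own z axis and vertical below 0.12 rad and linear speed of each of cup_blue, cup_red, sugar_box, cezve below 0.02 m/s and angular speed of each of cup_blue, cup_red, sugar_box, cezve below 0.2 rad/s and horizontal distance between cup_red and saucer_red below 0.012 m and z of cup_red in the frame of saucer_red between 0 and 0.008 m and horizontal distance between sugar_box and copper_dish below 0.012 m and z of sugar_box in the frame of copper_dish between 0 and 0.008 m and horizontal distance between cezve and cork_trivet below 0.015 m and z of cezve in the frame of cork_trivet between 0.003 and 0.011 m); the robot touches nothing.
It fails at once if the glass cup holder is moved more than 20 mm (distance of glass_holder from where it was at the start of the episode above 0.02 m).
It fails at once if the key bowl is moved more than 20 mm (distance of key_bowl from where it was at the start of the episode above 0.02 m).
It fails at once if a cup is tipped over (angle between any of cup_blue, cup_red's own z axis and vertical above 0.8 rad).
It fails at once if a cup is dropped or banged onto its saucer (faster than 0.5 m/s) ((horizontal distance between cup_blue and saucer_blue below 0.04 m and z of cup_blue in the frame of saucer_blue below 0.03 m and linear speed of cup_blue above 0.5 m/s) or (horizontal distance between cup_red and saucer_red below 0.04 m and z of cup_red in the frame of saucer_red below 0.03 m and linear speed of cup_red above 0.5 m/s)).
It also fails if it takes over 128 s, if anything falls off the work surface, if the arm or the gripper's body presses on something with over 40 N, if the wrist force passes 120 N, or if a joint passes its speed limit or range.

## Working session

There is one attempt and no reset: what is moved stays moved. The work goes in short steps, Python scripts to look and compute and a tool call to move; the robot and the scene stay as the last step left them, time stands still between calls to the robot, and variables do not carry over. Pictures are saved under pics/ and viewed, about 12 in all and at most 16, crops included, and the job is handed in when it is done.

Besides the shell and the picture viewer there is one more tool, called by a JSON object that holds its "op" and its "data", one argument or row to a line. send_rows: Moves the arm, as the interface text tells. Its arguments: {"type":"object","properties":{"moves":{"type":"array","items":{"type":"array","items":{"type":"array","items":{"type":"number"}}}}},"required":["moves"]}

```bash
ls; mkdir -p pics; python3 - <<'E'
from rig import readout, capture, camera_model
import cv2, numpy as np
print(readout.read_state())
for n in ("top","side"):
    im=capture(n); cv2.imwrite(f"pics/{n}0.png",im); m=camera_model(n); print(n,m)
E
```

```text
pics
{'time_s': 0.0, 'joint_positions': array([ 6.05889387e+01,  3.02798840e+01,  8.21564631e+01,  6.83204978e-04,
        6.76895659e+01, -1.02246163e+01]), 'qvel': array([-0.04837793, -0.00038835, -0.00483423,  0.04435613,  0.04416987,
       -0.03687115]), 'tau': array([ 1.65426968e-04, -4.40042710e+01, -1.76591098e+01,  6.32177596e-02,
        5.82849118e-02, -1.38368659e-04]), 'position': array([0.20497599, 0.58965263, 0.22156137]), 'tcp_rot': array([[-9.44452437e-01,  3.28646327e-01, -1.08878739e-03],
       [ 3.28647886e-01,  9.44450593e-01, -1.90895019e-03],
       [ 4.00936428e-04, -2.16074034e-03, -9.99997585e-01]]), 'force': array([ 1.02544139,  0.36707758, -1.43359462]), 'moment': array([0.01886946, 0.03854052, 0.00672123]), 'opening': 1.0022815386562347}
top {'camera_matrix': array([[423.40145488,   0.        , 259.32373755],
       [  0.        , 423.40145488, 193.14275248],
       [  0.        ,   0.        ,   1.        ]]), 'pose': array([[-1.93269935e-02,  9.95079265e-01, -9.71788258e-02,
         5.07621802e-01],
       [-9.99809177e-01, -1.95116921e-02, -9.50564952e-04,
        -5.29022375e-02],
       [-2.84201080e-03,  9.71419102e-02,  9.95266483e-01,
         1.25430456e+00],
       [ 0.00000000e+00,  0.00000000e+00,  0.00000000e+00,
         1.00000000e+00]])}
side {'camera_matrix': array([[455.16376562,   0.        , 248.35226802],
       [  0.        , 455.16376562, 191.27819007],
       [  0.        ,   0.        ,   1.        ]]), 'pose': array([[ 0.73496816,  0.3642111 , -0.57198958, -0.10961281],
       [-0.67796117,  0.37750551, -0.63076006, -0.82949212],
       [-0.0138006 ,  0.85137528,  0.52437551,  0.68638996],
       [ 0.        ,  0.        ,  0.        ,  1.        ]])}
```

View pics/top0.png

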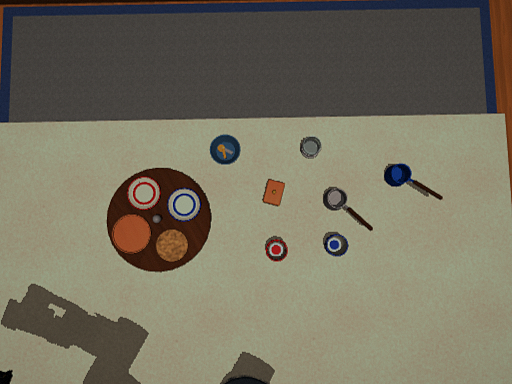

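View pics/side0.png

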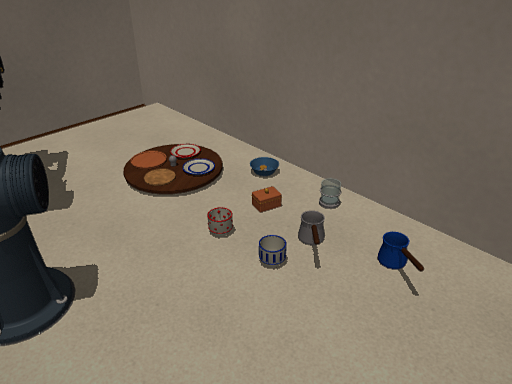

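```bash
cat > h.py <<'E'
from rig import readout, capture, camera_model, bot, spot_in, regions_of
import numpy as np, cv2
def look(n,f=None):
    im=capture(n)
    if f: cv2.imwrite("pics/"+f,im)
    return im
def proj(n,P,m=None):
    m=m or camera_model(n); T=np.linalg.inv(m["pose"]); p=T[:3,:3]@np.array(P,float)+T[:3,3]
    q=m["camera_matrix"]@np.array([p[0],-p[1],-p[2]]); return q[:2]/q[2]
def unproj(n,uv,z,m=None):
    m=m or camera_model(n); d=np.linalg.inv(m["camera_matrix"])@np.array([uv[0],uv[1],1.]); d=m["pose"][:3,:3]@np.array([d[0],-d[1],-d[2]])
    o=m["pose"][:3,3]; return o+d*(z-o[2])/d[2]
THINGS=["cup_blue","cup_red","sugar_box","cezve","saucer_blue","saucer_red","copper_dish","cork_trivet","glass_holder","key_bowl"]
E
python3 - <<'E'
from h import *
for c in ("top","side"):
    look(c)
    for t in THINGS:
        for d in spot_in(c,t)[:4]: print(c,t,round(d["p"],2),np.round(d["location"],3),np.round(proj(c,d["location"])))
E
```

```text
top cup_blue 0.65 [ 0.472 -0.274  0.012] [337. 245.]
top cup_red 0.64 [ 0.459 -0.097  0.015] [276. 251.]
top sugar_box 0.72 [ 0.623 -0.092  0.045] [273. 194.]
top cezve 0.98 [ 0.6   -0.284  0.042] [340. 201.]
top cezve 0.89 [ 0.666 -0.469  0.036] [403. 177.]
top saucer_blue 0.82 [0.594 0.165 0.03 ] [185. 206.]
top saucer_red 0.94 [0.632 0.281 0.034] [145. 194.]
top copper_dish 0.96 [0.514 0.316 0.028] [132. 235.]
top cork_trivet 0.74 [0.48  0.2   0.031] [173. 246.]
side cup_blue 0.84 [ 0.468 -0.272  0.036] [273. 250.]
side cup_red 0.94 [ 0.458 -0.104  0.036] [222. 221.]
side sugar_box 0.73 [ 0.62  -0.114  0.033] [271. 199.]
side cezve 0.94 [ 0.645 -0.465  0.043] [392. 253.]
side cezve 0.82 [ 0.58  -0.285  0.04 ] [310. 231.]
side saucer_blue 0.66 [0.599 0.173 0.028] [199. 166.]
side saucer_blue 0.63 [0.514 0.318 0.029] [149. 159.]
side saucer_red 0.56 [0.636 0.284 0.028] [187. 151.]
side copper_dish 0.62 [0.519 0.313 0.025] [152. 160.]
side cork_trivet 0.66 [0.472 0.195 0.031] [160. 177.]
side cork_trivet 0.59 [0.764 0.056 0.016] [265. 165.]
side glass_holder 0.93 [ 0.746 -0.214  0.038] [331. 194.]
side key_bowl 0.56 [0.764 0.057 0.016] [265. 165.]
```

The top view shows two cezve-shaped things: a stainless one at (335,198) and a blue look-alike at (398,174). The task wants the stainless one. Each cup, saucer, the sugar box (273,193), the dish and the trivet appears only once. Key bowl is at (225,150) and glass holder at (310,147). Next I fit positions from the masks and check a close crop.

```bash
cat >> h.py <<'E'
from scipy.optimize import minimize
A=np.linspace(0,2*np.pi,48,endpoint=False)
def rings(pr): return np.array([[r*np.cos(a),r*np.sin(a),z] for r,z in pr for a in A])
CUP=[rings([(.022,0),(.030,.018),(.031,.052)])]
BOX=[np.array([[sx*.034,sy*.025,z] for sx in(-1,1) for sy in(-1,1) for z in(0,.042)])]
hd=np.array([[x,sy*.006,z+dz] for x,z in((.028,.056),(.122,.082)) for sy in(-1,1) for dz in(-.006,.006)])
CEZ=[rings([(.031,0),(.033,.010),(.026,.046)]),rings([(.026,.046),(.029,.062)]),hd]
def disc(r,z): return [rings([(r,z)])]
def fit(obs,parts,z0,p0,yaw=False):
    """obs: list of (model, mask); p0=(x,y,yaw deg)"""
    def cost(p):
        a=np.radians(p[2]) if yaw else 0; R=np.array([[np.cos(a),-np.sin(a),0],[np.sin(a),np.cos(a),0],[0,0,1]]); c=0
        for m,k in obs:
            im=np.zeros(k.shape,np.uint8); s=4
            for q in parts:
                w=q@R.T+[p[0]/1000,p[1]/1000,z0]; T=np.linalg.inv(m["pose"]); v=w@T[:3,:3].T+T[:3,3]
                K=m["camera_matrix"]; uv=np.c_[K[0,0]*v[:,0]/-v[:,2]+K[0,2],K[1,1]*v[:,1]/v[:,2]+K[1,2]]
                cv2.fillConvexPoly(im,cv2.convexHull(np.round(uv*16).astype(np.int32)),1,shift=4)
            im=im>0; c+=1-(im&k).sum()/max(1,(im|k).sum())
        return c/len(obs)
    n=3 if yaw else 2; p0=np.array(p0[:n],float); best=None
    for rep in range(2):
        sim=np.vstack([p0]+[p0+np.eye(n)[i]*(8 if i<2 else 20)*(-1)**rep for i in range(n)])
        r=minimize(cost,p0,method="Nelder-Mead",options=dict(initial_simplex=sim,xatol=.1,fatol=1e-4)); p0=r.x
    return r.x,r.fun
E
python3 - <<'E'
from h import *
G={"cup_blue":(472,-274),"cup_red":(459,-97),"sugar_box":(623,-100,20),"cezve":(600,-280,-110),"saucer_blue":(594,165),"saucer_red":(632,281),"copper_dish":(514,316),"cork_trivet":(480,200),"glass_holder":(746,-214),"key_bowl":(764,57)}
S={"cup_blue":(CUP,0),"cup_red":(CUP,0),"sugar_box":(BOX,0),"cezve":(CEZ,0),"saucer_blue":(disc(.049,.033),0),"saucer_red":(disc(.049,.033),0),"copper_dish":(disc(.056,.032),0),"cork_trivet":(disc(.046,.031),0),"glass_holder":([rings([(.029,0),(.029,.065)])],0),"key_bowl":([rings([(.046,.028),(.03,0)])],0)}
M={}
for c in("top","side"):
    look(c); m=camera_model(c)
    for t in THINGS:
        g=proj(c,(*np.array(G[t][:2])/1000,.03),m)
        for d in regions_of(c,t):
            k=d["mask"]; ys,xs=np.nonzero(k)
            if np.hypot(xs.mean()-g[0],ys.mean()-g[1])<22: M.setdefault(t,{})[c]=(m,k); break
for t in THINGS:
    o=M.get(t,{}); y=t in("sugar_box","cezve")
    for cs in (("top",),("side",),("top","side")):
        ob=[o[c] for c in cs if c in o]
        if len(ob)<len(cs): continue
        best=min((fit(ob,*S[t],(*G[t][:2],y0),y) for y0 in ((0,45,90,-45) if t=="sugar_box" else (-110,-140) if y else (0,))),key=lambda r:r[1])
        print(t,cs,np.round(best[0],1),round(best[1],3))
im=cv2.imread("pics/top0.png")[120:280,90:460]; cv2.imwrite("pics/crop.png",cv2.resize(im,None,fx=2.1,fy=2.1,interpolation=cv2.INTER_CUBIC))
E
```

```text
cup_blue ('top',) [ 473.7 -267.6] 0.066
cup_blue ('side',) [ 470.8 -266.6] 0.041
cup_blue ('top', 'side') [ 472.3 -266.1] 0.064
cup_red ('top',) [461.5 -97. ] 0.09
cup_red ('side',) [457.5 -95.9] 0.027
cup_red ('top', 'side') [459.5 -96.1] 0.085
sugar_box ('top',) [627.3 -93.5 -20. ] 0.101
sugar_box ('side',) [624.7 -92.  -35. ] 0.147
sugar_box ('top', 'side') [626.8 -92.5 160.6] 0.143
cezve ('top',) [ 606.8 -269.7 -134.9] 0.142
cezve ('side',) [ 604.5 -269.4 -141.2] 0.068
cezve ('top', 'side') [ 604.6 -269.9 -134.8] 0.115
saucer_blue ('top',) [598.5 169.6] 0.046
saucer_red ('side',) [627.5 282.4] 0.088
copper_dish ('top',) [516.3 319.6] 0.076
copper_dish ('side',) [510.5 313.5] 0.057
copper_dish ('top', 'side') [513.7 316.7] 0.103
cork_trivet ('top',) [481.8 203. ] 0.108
cork_trivet ('side',) [473.3 198.6] 0.047
cork_trivet ('top', 'side') [476.3 200.2] 0.132
glass_holder ('top',) [ 761.9 -204.6] 0.112
glass_holder ('side',) [ 754.2 -202.4] 0.201
glass_holder ('top', 'side') [ 758.9 -202.2] 0.16
key_bowl ('top',) [757.   48.1] 0.043
key_bowl ('side',) [753.1  47.1] 0.048
key_bowl ('top', 'side') [756.7  48.5] 0.065
```

View pics/crop.png

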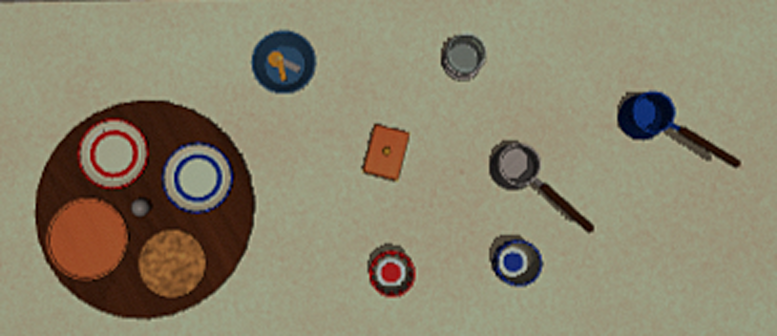

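The crop confirms it: a steel-coloured pot with a dark wooden handle at crop (515,165), with the look-alike plainly blue at (645,115). I'm moving above the turntable for a near wrist view.

{"op": "send_rows", "data": {
  "moves": [
    [[0,0,0,-3.9,-2.3,-1.3,1],[0,0,0,-3.9,-2.3,-1.3,1],[0,0,0,-3.9,-2.3,-1.3,1],[0,0,0,-3.9,-2.3,-1.3,1],[0,0,0,-3.9,-2.3,-1.3,1]]
  ]
}}

```text
time_s: 2.8
position: [0.3526, 0.4162, 0.2882]
tcp_rot: [[-0.945, 0.328, 0.0], [0.328, 0.945, 0.0], [-0.0, 0.0, -1.0]]
force: [0.3, 0.6, 0.0]
opening: 1.0
```

{"op": "send_rows", "data": {
  "moves": [
    [[0,0,0,-3.9,-2.3,-1.3,1],[0,0,0,-3.9,-2.3,-1.3,1],[0,0,0,-3.9,-2.3,-1.3,1],[0,0,0,-3.9,-2.3,-1.3,1],[0,0,0,-3.9,-2.3,-1.3,1]]
  ]
}}

```text
time_s: 3.3
position: [0.499, 0.2433, 0.3533]
tcp_rot: [[-0.944, 0.329, 0.0], [0.329, 0.944, 0.0], [-0.0, 0.0, -1.0]]
force: [1.2, 0.8, -0.4]
opening: 1.0
```

```bash
python3 - <<'E'
from h import *
s=readout.read_state(); m=camera_model("wrist"); look("wrist","w1.png")
print(s["time_s"],s["position"],np.round(s["tcp_rot"],3).tolist()); print(m)
for t in THINGS:
    for d in spot_in("wrist",t)[:2]: print(t,round(d["p"],2),np.round(d["location"],3))
    for p in [p for p in [None]]: pass
E
```

```text
3.3 [0.49899017 0.2433254  0.35332883] [[-0.944, 0.329, 0.0], [0.329, 0.944, 0.0], [-0.0, 0.0, -1.0]]
{'camera_matrix': array([[328.55258731,   0.        , 258.33159944],
       [  0.        , 328.55258731, 190.48679828],
       [  0.        ,   0.        ,   1.        ]]), 'pose': array([[ 3.28990962e-01, -9.16466698e-01, -2.27714159e-01,
         4.37332303e-01],
       [ 9.44332873e-01,  3.19127040e-01,  7.99584714e-02,
         2.64166787e-01],
       [-6.09530686e-04, -2.41343581e-01,  9.70439542e-01,
         5.16676000e-01],
       [ 0.00000000e+00,  0.00000000e+00,  0.00000000e+00,
         1.00000000e+00]])}
cup_red 0.93 [ 0.455 -0.106  0.03 ]
sugar_box 0.21 [0.586 0.173 0.029]
saucer_blue 0.93 [0.584 0.174 0.03 ]
saucer_blue 0.69 [ 0.454 -0.106  0.034]
saucer_red 0.62 [0.624 0.288 0.031]
copper_dish 0.72 [0.516 0.319 0.031]
cork_trivet 0.87 [0.485 0.199 0.035]
glass_holder 0.2 [ 0.454 -0.107  0.033]
```

View pics/w1.png

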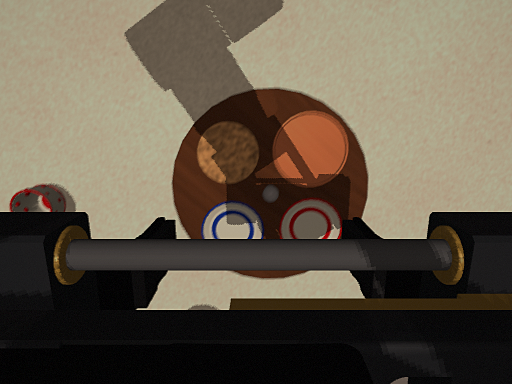

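The wrist view shows all four places: trivet (228,152), dish (310,148), blue saucer (232,229), red saucer (311,225), and the hub knob at (270,194). I'll fit the turntable jointly across all three cameras.

```bash
python3 - <<'E'
from h import *
from scipy.optimize import least_squares
P=["saucer_blue","saucer_red","copper_dish","cork_trivet"]  # ccw order
rad=dict(zip(P,(.049,.049,.056,.046))); zz=dict(zip(P,(.033,.033,.032,.031)))
obs=[]
G={"saucer_blue":(.594,.169),"saucer_red":(.63,.282),"copper_dish":(.514,.316),"cork_trivet":(.48,.2)}
for c in("wrist","top","side"):
    look(c); m=camera_model(c)
    for t in P:
        g=proj(c,(*G[t],.03),m)
        for d in regions_of(c,t):
            k=d["mask"]; ys,xs=np.nonzero(k)
            if np.hypot(xs.mean()-g[0],ys.mean()-g[1])<20:
                if c=="wrist" and t.startswith("saucer"): break
                r,f=fit([(m,k)],disc(rad[t],zz[t]),0,(G[t][0]*1000,G[t][1]*1000)); obs.append((c,t,r/1000)); print(c,t,np.round(r,1),round(f,3)); break
def model(p,t): a=p[2]+np.pi/2*P.index(t); return p[:2]+.086*np.array([np.cos(a),np.sin(a)])
for cs in (("wrist",),("top",),("side",),("wrist","top","side")):
    o=[x for x in obs if x[0] in cs]
    if len(o)<2: continue
    r=least_squares(lambda p:np.concatenate([model(p,t)-v for c,t,v in o]),[.555,.243,-1.])
    print(cs,np.round(r.x,4),np.round(np.sqrt(np.mean(r.fun**2)),4)); print({t:np.round(model(r.x,t),4).tolist() for t in P})
print("knob",unproj("wrist",(270.5,194),.05))
E
```

```text
wrist copper_dish [516.2 317.5] 0.028
wrist cork_trivet [480.3 201.5] 0.033
top saucer_blue [598.2 168. ] 0.075
top saucer_red [633.3 284.6] 0.043
top copper_dish [522. 316.] 0.611
top cork_trivet [481.4 201.8] 0.048
side saucer_blue [593.1 165.4] 0.032
side saucer_red [629.6 280.4] 0.099
side copper_dish [507.2 313.1] 0.056
side cork_trivet [473.7 199.6] 0.112
('wrist',) [ 0.5564  0.2415 -1.0857] 0.0001
{'saucer_blue': [0.5965, 0.1655], 'saucer_red': [0.6324, 0.2816], 'copper_dish': [0.5163, 0.3176], 'cork_trivet': [0.4803, 0.2014]}
('top',) [ 0.5587  0.2426 -1.0834] 0.0019
{'saucer_blue': [0.599, 0.1666], 'saucer_red': [0.6347, 0.2829], 'copper_dish': [0.5184, 0.3186], 'cork_trivet': [0.4827, 0.2023]}
('side',) [ 0.5509  0.2396 -1.069 ] 0.0018
{'saucer_blue': [0.5923, 0.1642], 'saucer_red': [0.6263, 0.281], 'copper_dish': [0.5095, 0.315], 'cork_trivet': [0.4755, 0.1983]}
('wrist', 'top', 'side') [ 0.5551  0.2413 -1.079 ] 0.0032
{'saucer_blue': [0.5957, 0.1655], 'saucer_red': [0.631, 0.2819], 'copper_dish': [0.5145, 0.3171], 'cork_trivet': [0.4793, 0.2007]}
knob [0.55651533 0.24231525 0.05      ]
```

{"op": "send_rows", "data": {
  "moves": [
    [[0,0,0,-0.75,-3.34,2.3,1],[0,0,0,-0.75,-3.34,2.3,1],[0,0,0,-0.75,-3.34,2.3,1],[0,0,0,-0.75,-3.34,2.3,1],[0,0,0,-0.75,-3.34,2.3,1]]
  ]
}}

```text
time_s: 5.1
position: [0.4786, 0.0737, 0.237]
tcp_rot: [[-0.945, 0.328, 0.001], [0.328, 0.945, -0.0], [-0.001, 0.0, -1.0]]
force: [0.6, -0.0, -0.4]
opening: 1.0
```

{"op": "send_rows", "data": {
  "moves": [
    [[0,0,0,-0.75,-3.34,2.3,1],[0,0,0,-0.75,-3.34,2.3,1],[0,0,0,-0.75,-3.34,2.3,1],[0,0,0,-0.75,-3.34,2.3,1],[0,0,0,-0.75,-3.34,2.3,1]]
  ]
}}

```text
time_s: 5.6
position: [0.4594, -0.0968, 0.122]
tcp_rot: [[-0.944, 0.329, 0.001], [0.329, 0.944, -0.001], [-0.001, -0.0, -1.0]]
force: [0.4, 0.2, -0.5]
opening: 1.001
```

```bash
cat >> h.py <<'E'
def wfit(t,parts,z0,p0,yaw=False,f=None,tol=60):
    s=readout.read_state(); m=camera_model("wrist"); look("wrist",f); g=proj("wrist",(p0[0]/1000,p0[1]/1000,.03+z0),m)
    print("tcp",np.round(s["position"],4),"t",s["time_s"],"R",np.round(s["tcp_rot"][:2,:2],3).tolist(),"exp px",np.round(g))
    for d in regions_of("wrist",t):
        k=d["mask"]; ys,xs=np.nonzero(k); print(round(d["p"],2),"mask c",xs.mean().round(),ys.mean().round(),k.sum(),"bbox",xs.min(),xs.max(),ys.min(),ys.max())
        if np.hypot(xs.mean()-g[0],ys.mean()-g[1])<tol:
            r,e=fit([(m,k)],parts,z0,p0,yaw); print(t,np.round(r,1),round(e,3))
            dl=np.array([r[0]/1000,r[1]/1000])-s["position"][:2]; print("tool dx,dy cm",np.round(s["tcp_rot"][:2,:2].T@dl*100,2)); return r
E
python3 -c "
from h import *
wfit('cup_red',CUP,0,(460,-96.5),f='w2.png')"
```

```text
tcp [ 0.4594 -0.0968  0.122 ] t 5.6 R [[-0.944, 0.329], [0.329, 0.944]] exp px [260. 193.]
0.63 mask c 259.0 199.0 5599 bbox 217 300 156 238
cup_red [461.1 -98.1] 0.029
tool dx,dy cm [-0.21 -0.07]
```

View pics/w2.png

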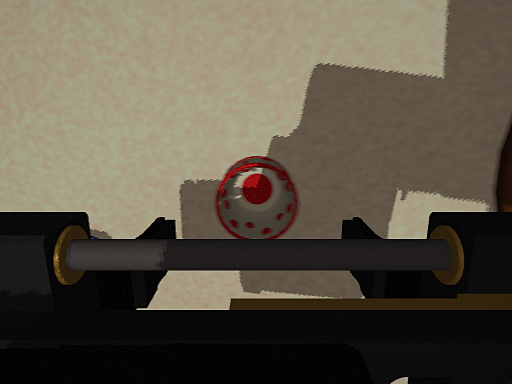

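The red cup sits at (258,198), centred between the fingers. I'll descend and grip.

{"op": "send_rows", "data": {
  "moves": [
    [[0,0,0,-0.2,-0.05,2.5,1],[0,0,0,0,0,2.5,1],[0,0,0,0,0,2.5,1],[0,0,0,0,0,2.0,1],[0,0,0,0,0,0.5,1]]
  ]
}}

```text
time_s: 6.2
position: [0.4605, -0.0954, 0.0214]
tcp_rot: [[-0.945, 0.328, -0.002], [0.328, 0.945, 0.001], [0.003, 0.0, -1.0]]
force: [-0.2, 0.4, -0.3]
opening: 0.997
```

{"op": "send_rows", "data": {
  "moves": [
    [[0,0,0,0,0,0,-1],[0,0,0,0,0,0,-1],[0,0,0,0,0,0,-1],[0,0,0,0,0,0,-1],[0,0,0,0,0,0,-1]]
  ]
}}

```text
time_s: 6.7
position: [0.4615, -0.0966, 0.0235]
tcp_rot: [[-0.945, 0.328, 0.002], [0.328, 0.945, -0.001], [-0.002, -0.0, -1.0]]
force: [-0.3, 0.9, 5.0]
opening: 0.687
```

{"op": "send_rows", "data": {
  "moves": [
    [[0,0,0,0,0,0,-1],[0,0,0,0,0,-0.5,-1],[0,0,0,0,0,-1.5,-1],[0,0,0,0,0,-1.5,-1],[0,0,0,0,0,-1.5,-1]]
  ]
}}

```text
time_s: 7.2
position: [0.4605, -0.0961, 0.073]
tcp_rot: [[-0.944, 0.329, -0.001], [0.329, 0.944, 0.0], [0.001, 0.0, -1.0]]
force: [0.7, 0.1, -1.6]
opening: 0.688
```

```bash
python3 -c "
from h import *
wfit('cup_red',CUP,0.05,(460,-96.5))"
```

```text
tcp [ 0.4605 -0.0961  0.073 ] t 7.2 R [[-0.944, 0.329], [0.329, 0.944]] exp px [259. 240.]
```

{"op": "send_rows", "data": {
  "moves": [
    [[0,0,0,-0.35,2.0,-1.5,-1],[0,0,0,-0.35,3.5,-1.5,-1],[0,0,0,-0.35,4.5,-1.5,-1],[0,0,0,-0.35,4.5,-1.0,-1],[0,0,0,-0.35,4.5,-0.5,-1]]
  ]
}}

```text
time_s: 7.8
position: [0.5404, 0.0789, 0.1328]
tcp_rot: [[-0.944, 0.329, 0.0], [0.329, 0.944, -0.0], [-0.0, 0.0, -1.0]]
force: [-0.2, -0.8, -1.2]
opening: 0.691
```

{"op": "send_rows", "data": {
  "moves": [
    [[0,0,0,-0.4,4.5,0,-1],[0,0,0,-0.4,4.5,0,-1],[0,0,0,-0.4,4.5,0,-1],[0,0,0,-0.4,3.5,0,-1],[0,0,0,-0.4,2.5,0,-1]]
  ]
}}

```text
time_s: 8.3
position: [0.6227, 0.2576, 0.131]
tcp_rot: [[-0.945, 0.327, -0.001], [0.327, 0.945, 0.0], [0.001, -0.0, -1.0]]
force: [0.7, -1.3, -1.9]
opening: 0.69
```

{"op": "send_rows", "data": {
  "moves": [
    [[0,0,0,0,1.5,0,-1],[0,0,0,0,1.0,0,-1],[0,0,0,0,0.3,0,-1],[0,0,0,0,0,0,-1],[0,0,0,0,0,0,-1]]
  ]
}}

```text
time_s: 8.8
position: [0.6316, 0.2802, 0.1324]
tcp_rot: [[-0.944, 0.33, -0.001], [0.33, 0.944, -0.001], [0.001, -0.001, -1.0]]
force: [0.3, 0.2, -0.7]
opening: 0.688
```

```bash
python3 - <<'E'
from h import *
s=readout.read_state(); R=s["tcp_rot"][:2,:2]; print(s["position"],np.round(R.T@(np.array([.632,.282])-s["position"][:2])*100,2),s["opening"])
look("top","t2.png"); look("side","s2.png")
t=cv2.imread("pics/t2.png")[150:290,80:240]; q=cv2.imread("pics/s2.png")[80:220,90:250]
cv2.imwrite("pics/c2.png",cv2.resize(np.hstack([t,q]),None,fx=2.4,fy=2.4,interpolation=cv2.INTER_CUBIC))
E
```

```text
[0.63156579 0.28017248 0.13244965] [0.02 0.19] 0.6882686418853083
```

View pics/c2.png

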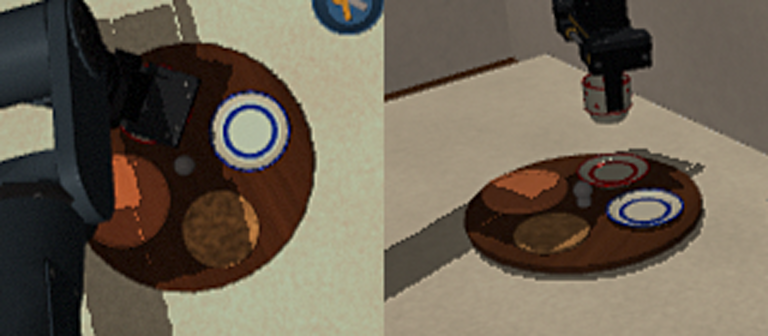

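The red cup hangs upright above the red saucer (crop right panel: cup at (607,98), saucer at (613,170)). I'm lowering it.

{"op": "send_rows", "data": {
  "moves": [
    [[0,0,0,0,0.2,2.5,-1],[0,0,0,0,0,2.5,-1],[0,0,0,0,0,1.5,-1],[0,0,0,0,0,0.6,-1],[0,0,0,0,0,0.3,-1]]
  ]
}}

```text
time_s: 9.4
position: [0.6327, 0.283, 0.0581]
tcp_rot: [[-0.944, 0.329, -0.001], [0.329, 0.944, -0.0], [0.001, -0.0, -1.0]]
force: [0.9, -1.0, -1.4]
opening: 0.689
```

{"op": "send_rows", "data": {
  "moves": [
    [[0,0,0,0,0,0.2,-1],[0,0,0,0,0,0.2,-1],[0,0,0,0,0,0.1,-1],[0,0,0,0,0,0.1,-1],[0,0,0,0,0,0,-1]]
  ]
}}

```text
time_s: 9.9
position: [0.6328, 0.2834, 0.0528]
tcp_rot: [[-0.944, 0.329, 0.0], [0.329, 0.944, 0.0], [-0.0, 0.0, -1.0]]
force: [0.8, 0.1, -1.7]
opening: 0.691
```

{"op": "send_rows", "data": {
  "moves": [
    [[0,0,0,0,-0.1,0.1,-1],[0,0,0,0,0,0.1,-1],[0,0,0,0,0,0,-1],[0,0,0,0,0,0,-1],[0,0,0,0,0,0,-1]]
  ]
}}

```text
time_s: 10.4
position: [0.6325, 0.2824, 0.0515]
tcp_rot: [[-0.945, 0.328, 0.001], [0.328, 0.945, -0.0], [-0.0, 0.0, -1.0]]
force: [-1.9, -0.4, 5.4]
opening: 0.689
```

Contact is at 5.4 N. Releasing and rising.

{"op": "send_rows", "data": {
  "moves": [
    [[0,0,0,0,0,0,-0.5],[0,0,0,0,0,0,1],[0,0,0,0,0,0,1],[0,0,0,0,0,0,1],[0,0,0,0,0,0,1]]
  ]
}}

```text
time_s: 10.9
position: [0.6323, 0.2824, 0.0502]
tcp_rot: [[-0.944, 0.329, -0.0], [0.329, 0.944, -0.0], [0.0, -0.0, -1.0]]
force: [0.1, -0.3, 0.1]
opening: 0.952
```

{"op": "send_rows", "data": {
  "moves": [
    [[0,0,0,0,0,-1,1],[0,0,0,0,0,-2,1],[0,0,0,0,0,-3,1],[0,0,0,0,0,-3,1],[0,0,0,0,0,-1,1]]
  ]
}}

```text
time_s: 11.4
position: [0.6347, 0.2831, 0.1549]
tcp_rot: [[-0.944, 0.328, 0.007], [0.328, 0.945, 0.002], [-0.006, 0.004, -1.0]]
force: [-0.3, 0.3, 1.4]
opening: 1.001
```

```bash
python3 -c "
from h import *
wfit('cup_red',CUP,0.028,(632,282)); wfit('saucer_red',disc(.049,.009),.024,(632,282),f='w3.png')"
```

```text
tcp [0.6347 0.2831 0.1549] t 11.4 R [[-0.944, 0.328], [0.328, 0.945]] exp px [256. 188.]
0.67 mask c 256.0 193.0 5559 bbox 215 298 149 235
cup_red [633.  281.4] 0.016
tool dx,dy cm [ 0.1  -0.22]
tcp [0.6337 0.2828 0.153 ] t 11.5 R [[-0.944, 0.329], [0.329, 0.944]] exp px [257. 188.]
0.61 mask c 260.0 162.0 3781 bbox 203 313 127 226
saucer_red [633.2 282.4] 0.605
tool dx,dy cm [ 0.03 -0.05]
```

View pics/w3.png

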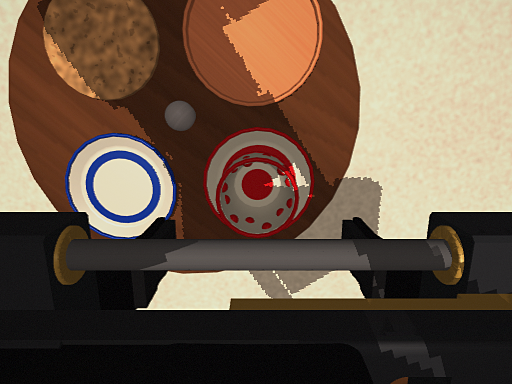

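The red cup stands upright on its saucer (cup bottom spot at (258,184), saucer columns 204–313). I'll verify with the fully visible blue saucer at (121,184).

```bash
python3 -c "
from h import *
m=camera_model('wrist')
for P in ((.633,.2814),):
    q=np.array([proj('wrist',(P[0]+.049*np.cos(a),P[1]+.049*np.sin(a),.033),m) for a in A]); print(q.min(0),q.max(0))
wfit('saucer_blue',disc(.049,.009),.024,(596.5,165.5)); wfit('copper_dish',disc(.056,.008),.024,(515,317),tol=90)
wfit('cork_trivet',disc(.046,.007),.024,(480,201),tol=90)
print(readout.read_state()['joint_positions'])
"
```

```text
[203.18447902 130.80136751] [315.09117825 239.63801222]
tcp [0.6316 0.2821 0.1497] t 11.6 R [[-0.944, 0.329], [0.329, 0.944]] exp px [111. 198.]
0.79 mask c 121.0 187.0 8685 bbox 66 177 136 238
saucer_blue [597.5 165.5] 0.094
tool dx,dy cm [ -0.61 -12.13]
tcp [0.6311 0.282  0.1485] t 11.7 R [[-0.944, 0.329], [0.329, 0.944]] exp px [253.  29.]
0.55 mask c 255.0 48.0 13111 bbox 185 325 0 110
copper_dish [515.5 318.4] 0.013
tool dx,dy cm [12.11 -0.36]
tcp [0.6314 0.2821 0.1486] t 11.8 R [[-0.944, 0.329], [0.329, 0.944]] exp px [86. 37.]
[ 1.48375486e+01  3.99885190e+01  7.52220030e+01  3.82853833e-04
  6.49216508e+01 -5.59792189e+01]
```

{"op": "send_rows", "data": {
  "moves": [
    [[0,0,0,-0.25,-4.75,0,1],[0,0,0,-0.25,-4.75,0,1],[0,0,0,-0.25,-4.75,0,1],[0,0,0,-0.25,-4.75,0,1],[0,0,0,-0.25,-4.75,0,1]]
  ]
}}

```text
time_s: 12.4
position: [0.5654, 0.0524, 0.1503]
tcp_rot: [[-0.945, 0.328, -0.0], [0.328, 0.945, -0.0], [0.0, -0.0, -1.0]]
force: [1.1, -1.4, -0.2]
opening: 1.002
```

{"op": "send_rows", "data": {
  "moves": [
    [[0,0,0,-0.25,-4.75,0,1],[0,0,0,-0.25,-4.75,0,1],[0,0,0,-0.25,-4.75,0,1],[0,0,0,-0.25,-4.75,0,1],[0,0,0,-0.25,-4.75,0,1]]
  ]
}}

```text
time_s: 12.9
position: [0.4992, -0.1762, 0.1504]
tcp_rot: [[-0.944, 0.329, 0.0], [0.329, 0.944, 0.0], [-0.0, 0.0, -1.0]]
force: [0.6, 0.5, -0.1]
opening: 0.999
```

{"op": "send_rows", "data": {
  "moves": [
    [[0,0,0,-0.25,-4.75,0,1],[0,0,0,-0.25,-4.75,0,1],[0,0,8.5,0,0,0.5,1],[0,0,8.5,0,0,0.5,1],[0,0,8.5,0,0,0.5,1]]
  ]
}}

```text
time_s: 13.4
position: [0.473, -0.2666, 0.135]
tcp_rot: [[-0.706, 0.709, -0.0], [0.709, 0.706, 0.0], [0.001, 0.0, -1.0]]
force: [0.1, 1.3, -0.1]
opening: 1.0
```

```bash
python3 -c "
from h import *
wfit('cup_blue',CUP,0.0,(472,-266.5),f='w4.png')"
```

```text
tcp [ 0.473  -0.2666  0.135 ] t 13.4 R [[-0.706, 0.709], [0.709, 0.706]] exp px [258. 187.]
0.85 mask c 258.0 194.0 5132 bbox 218 297 153 234
cup_blue [ 473.4 -268.7] 0.014
tool dx,dy cm [-0.18 -0.12]
```

View pics/w4.png

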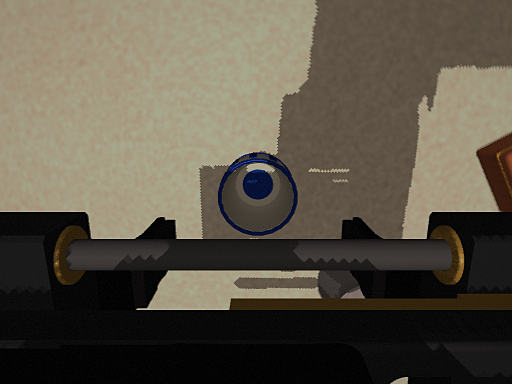

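The blue cup is centred at (258,193) and the cezve pot is clear at (340,285). Descending.

{"op": "send_rows", "data": {
  "moves": [
    [[0,0,0,-0.15,-0.1,2.8,1],[0,0,0,0,0,3.0,1],[0,0,0,0,0,3.0,1],[0,0,0,0,0,2.0,1],[0,0,0,0,0,0.4,1]]
  ]
}}

```text
time_s: 14.0
position: [0.4727, -0.2665, 0.0214]
tcp_rot: [[-0.713, 0.701, -0.003], [0.701, 0.713, 0.003], [0.005, -0.0, -1.0]]
force: [-0.8, 0.0, -0.1]
opening: 0.999
```

{"op": "send_rows", "data": {
  "moves": [
    [[0,0,0,0,0,0,-1],[0,0,0,0,0,0,-1],[0,0,0,0,0,0,-1],[0,0,0,0,0,0,-1],[0,0,0,0,0,0,-1]]
  ]
}}

```text
time_s: 14.5
position: [0.4743, -0.2681, 0.0246]
tcp_rot: [[-0.711, 0.703, 0.001], [0.703, 0.711, -0.001], [-0.002, 0.0, -1.0]]
force: [-1.7, 0.8, 4.6]
opening: 0.69
```

{"op": "send_rows", "data": {
  "moves": [
    [[0,0,0,0,0,0,-1],[0,0,0,0,0,-0.5,-1],[0,0,0,0,0,-3,-1],[0,0,0,0,0,-4,-1],[0,0,0,0,0,-3.5,-1]]
  ]
}}

```text
time_s: 15.0
position: [0.4733, -0.2672, 0.1346]
tcp_rot: [[-0.711, 0.703, -0.001], [0.703, 0.711, 0.001], [0.001, -0.0, -1.0]]
force: [0.5, 0.0, -0.7]
opening: 0.694
```

{"op": "send_rows", "data": {
  "moves": [
    [[0,0,0,1.1,2.0,0,-1],[0,0,0,1.75,3.15,0,-1],[0,0,0,2.15,3.95,0,-1],[0,0,0,2.15,3.95,0,-1],[0,0,0,2.15,3.95,0,-1]]
  ]
}}

```text
time_s: 15.5
position: [0.527, -0.0797, 0.1336]
tcp_rot: [[-0.711, 0.704, -0.001], [0.704, 0.711, 0.0], [0.001, -0.0, -1.0]]
force: [1.1, -0.1, -1.1]
opening: 0.693
```

{"op": "send_rows", "data": {
  "moves": [
    [[0,0,0,2.15,3.95,0,-1],[0,0,0,2.15,3.95,0,-1],[0,0,0,2.15,3.95,0,-1],[0,0,0,2.15,3.95,0,-1],[0,0,0,1.95,3.5,0,-1]]
  ]
}}

```text
time_s: 16.0
position: [0.5877, 0.1324, 0.1334]
tcp_rot: [[-0.712, 0.703, -0.001], [0.703, 0.712, 0.0], [0.001, -0.0, -1.0]]
force: [0.4, -1.3, -1.2]
opening: 0.688
```

{"op": "send_rows", "data": {
  "moves": [
    [[0,0,0,1.3,2.4,0,-1],[0,0,0,0.5,0.8,0,-1],[0,0,0,0,0,0,-1],[0,0,0,0,0,0,-1],[0,0,0,0,0,0,-1]]
  ]
}}

```text
time_s: 16.5
position: [0.5971, 0.1639, 0.1334]
tcp_rot: [[-0.71, 0.704, -0.001], [0.704, 0.71, -0.001], [0.0, -0.001, -1.0]]
force: [0.8, 0.1, -1.0]
opening: 0.69
```

```bash
cat >> h.py <<'E'
def togo(x,y):
    s=readout.read_state(); R=s["tcp_rot"][:2,:2]; print(np.round(s["position"],4),"togo cm",np.round(R.T@(np.array([x,y])-s["position"][:2])*100,2),"open",s["opening"],"t",s["time_s"])
E
python3 -c "
from h import *
togo(.5965,.1655)"
```

```text
[0.5971 0.1639 0.1334] togo cm [0.15 0.07] open 0.6901735290109872 t 16.5
```

{"op": "send_rows", "data": {
  "moves": [
    [[0,0,0,0.1,0.05,2.5,-1],[0,0,0,0,0,2.5,-1],[0,0,0,0,0,1.8,-1],[0,0,0,0,0,0.7,-1],[0,0,0,0,0,0.3,-1]]
  ]
}}

```text
time_s: 17.0
position: [0.5968, 0.1654, 0.0549]
tcp_rot: [[-0.71, 0.704, -0.002], [0.704, 0.71, -0.0], [0.001, -0.001, -1.0]]
force: [-0.2, -0.2, -0.2]
opening: 0.689
```

{"op": "send_rows", "data": {
  "moves": [
    [[0,0,0,0,0,0.1,-1],[0,0,0,0,0,0.1,-1],[0,0,0,0,0,0.1,-1],[0,0,0,0,0,0,-1],[0,0,0,0,0,0,-1]]
  ]
}}

```text
time_s: 17.5
position: [0.5974, 0.1667, 0.053]
tcp_rot: [[-0.711, 0.703, 0.001], [0.703, 0.711, 0.0], [-0.0, 0.001, -1.0]]
force: [-0.0, -0.1, -2.1]
opening: 0.692
```

{"op": "send_rows", "data": {
  "moves": [
    [[0,0,0,0,-0.1,0.1,-1],[0,0,0,0,0,0.1,-1],[0,0,0,0,0,0,-1],[0,0,0,0,0,0,-1],[0,0,0,0,0,0,-1]]
  ]
}}

```text
time_s: 18.0
position: [0.5974, 0.1665, 0.0526]
tcp_rot: [[-0.711, 0.703, 0.003], [0.703, 0.711, 0.001], [-0.001, 0.002, -1.0]]
force: [-2.1, 0.9, 9.1]
opening: 0.694
```

{"op": "send_rows", "data": {
  "moves": [
    [[0,0,0,0,0,-0.05,-0.5],[0,0,0,0,0,0,1],[0,0,0,0,0,0,1],[0,0,0,0,0,0,1],[0,0,0,0,0,0,1]]
  ]
}}

```text
time_s: 18.5
position: [0.5963, 0.1657, 0.0506]
tcp_rot: [[-0.711, 0.703, -0.001], [0.703, 0.711, -0.0], [0.0, -0.001, -1.0]]
force: [0.5, -0.2, -0.9]
opening: 0.949
```

{"op": "send_rows", "data": {
  "moves": [
    [[0,0,0,0,0,-1,1],[0,0,0,0,0,-2.5,1],[0,0,0,0,0,-3,1],[0,0,0,0,0,-3,1],[0,0,0,0,0,-1,1]]
  ]
}}

```text
time_s: 19.0
position: [0.5987, 0.1661, 0.1599]
tcp_rot: [[-0.711, 0.703, 0.007], [0.703, 0.711, 0.001], [-0.004, 0.005, -1.0]]
force: [0.2, 0.6, 0.3]
opening: 0.998
```

```bash
python3 -c "
from h import *
wfit('cup_blue',CUP,0.028,(596.5,165.5),f='w5.png');togo(.627,-.093)
m=camera_model('wrist'); im=cv2.imread('pics/w5.png')
for P in ((.5965,.1655),(.632,.282)):
    q=np.array([proj('wrist',(P[0]+.049*np.cos(a),P[1]+.049*np.sin(a),.033),m) for a in A]).astype(np.int32); cv2.polylines(im,[q],True,(0,255,0))
cv2.imwrite('pics/w5o.png',im)"
```

```text
tcp [0.5987 0.1661 0.1599] t 19.0 R [[-0.711, 0.703], [0.703, 0.711]] exp px [256. 187.]
0.55 mask c 257.0 191.0 5330 bbox 217 297 149 232
cup_blue [597.  166.3] 0.013
tool dx,dy cm [ 0.13 -0.1 ]
[0.5977 0.1659 0.1581] togo cm [-20.29 -16.35] open 1.0030577001651977 t 19.1
```

View pics/w5o.png

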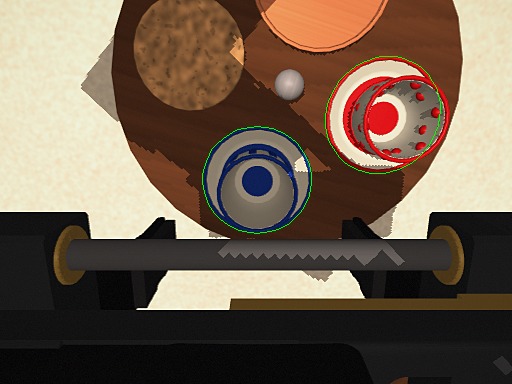

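Both cups sit centred in the projected saucer outlines, blue at (257,182) and red at (385,115). Next is the sugar box.

{"op": "send_rows", "data": {
  "moves": [
    [[0,0,0,-3.6,-2.9,0,1],[0,0,0,-3.6,-2.9,0,1],[0,0,0,-3.6,-2.9,0,1],[0,0,0,-3.6,-2.9,0,1],[0,0,0,-3.6,-2.9,0,1]]
  ]
}}

```text
time_s: 19.6
position: [0.6212, -0.0653, 0.1539]
tcp_rot: [[-0.711, 0.703, -0.004], [0.703, 0.711, 0.001], [0.003, -0.002, -1.0]]
force: [0.4, 0.0, -0.3]
opening: 0.999
```

{"op": "send_rows", "data": {
  "moves": [
    [[0,0,0,-2.3,-1.9,0,1],[0,0,-8.5,0,0,0,1],[0,0,-8.5,0,0,0,1],[0,0,-8.5,0,0,0,1],[0,0,0,0,0,0,1]]
  ]
}}

```text
time_s: 20.1
position: [0.6242, -0.0934, 0.1539]
tcp_rot: [[-0.944, 0.329, -0.004], [0.329, 0.944, 0.001], [0.004, -0.0, -1.0]]
force: [-0.4, 0.3, 0.7]
opening: 1.001
```

```bash
python3 -c "
from h import *
wfit('sugar_box',BOX,0.0,(627,-93,-20),True,f='w6.png')"
```

```text
tcp [ 0.6242 -0.0934  0.1539] t 20.1 R [[-0.944, 0.329], [0.329, 0.944]] exp px [261. 187.]
```

View pics/w6.png

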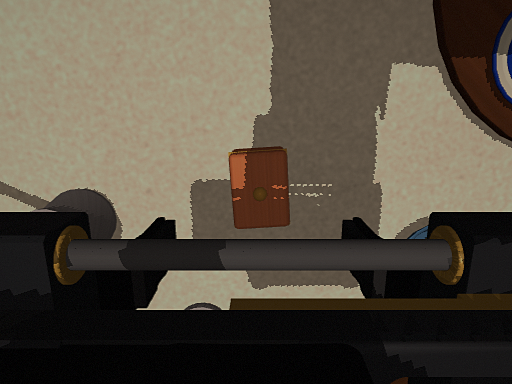

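The sugar box shows at (260,190), turned about 3° relative to the jaws. The network missed it, so I use its corners.

```bash
python3 -c "
from h import *
for uv,z in (((261,188.5),.042),((260,194),.052)):
    p=unproj('wrist',uv,z); print(p); togo(p[0],p[1])"
```

```text
[ 0.62651278 -0.09230764  0.042     ]
[ 0.6247 -0.0932  0.1546] togo cm [-0.14  0.15] open 1.0006386078383929 t 20.2
[ 0.62842025 -0.09393288  0.052     ]
[ 0.6247 -0.0932  0.1546] togo cm [-0.38  0.06] open 1.0006386078383929 t 20.2
```

{"op": "send_rows", "data": {
  "moves": [
    [[0,0,-3,-0.25,0.1,3.5,1],[0,0,0,0,0,4.0,1],[0,0,0,0,0,4.0,1],[0,0,0,0,0,2.2,1],[0,0,0,0,0,0.5,1]]
  ]
}}

```text
time_s: 20.7
position: [0.6255, -0.0923, 0.0103]
tcp_rot: [[-0.96, 0.281, -0.007], [0.28, 0.96, 0.002], [0.007, 0.0, -1.0]]
force: [0.0, -0.4, -0.6]
opening: 0.999
```

{"op": "send_rows", "data": {
  "moves": [
    [[0,0,0,0,0,0,-1],[0,0,0,0,0,0,-1],[0,0,0,0,0,0,-1],[0,0,0,0,0,0,-1],[0,0,0,0,0,0,-1]]
  ]
}}

```text
time_s: 21.2
position: [0.6288, -0.0936, 0.0152]
tcp_rot: [[-0.96, 0.279, 0.002], [0.279, 0.96, -0.001], [-0.002, -0.0, -1.0]]
force: [0.4, -0.1, -0.5]
opening: 0.634
```

{"op": "send_rows", "data": {
  "moves": [
    [[0,0,0,0,0,0,-1],[0,0,0,0,0,-1,-1],[0,0,0,0,0,-3,-1],[0,0,0,0,0,-5,-1],[0,0,0,0,0,-4,-1]]
  ]
}}

```text
time_s: 21.7
position: [0.6279, -0.0932, 0.1457]
tcp_rot: [[-0.96, 0.279, -0.001], [0.279, 0.96, 0.0], [0.001, 0.0, -1.0]]
force: [0.9, -0.7, -2.4]
opening: 0.572
```

```bash
python3 -c "
from h import *
togo(.5155,.3178)"
```

```text
[ 0.6279 -0.0932  0.1457] togo cm [22.25 36.34] open 0.5723337824247959 t 21.7
```

{"op": "send_rows", "data": {
  "moves": [
    [[0,0,0,1.2,1.9,0,-1],[0,0,0,1.9,3.1,0,-1],[0,0,0,2.35,3.8,0,-1],[0,0,0,2.35,3.8,0,-1],[0,0,0,2.35,3.8,0,-1]]
  ]
}}

```text
time_s: 22.2
position: [0.5752, 0.0938, 0.1442]
tcp_rot: [[-0.96, 0.28, -0.001], [0.28, 0.96, 0.0], [0.001, -0.0, -1.0]]
force: [1.1, 0.4, -4.2]
opening: 0.572
```

{"op": "send_rows", "data": {
  "moves": [
    [[0,0,0,2.35,3.8,0,-1],[0,0,0,2.35,3.8,0,-1],[0,0,0,2.35,3.8,0,-1],[0,0,0,2.35,3.8,0,-1],[0,0,0,1.8,3.0,0,-1]]
  ]
}}

```text
time_s: 22.7
position: [0.5178, 0.3006, 0.1441]
tcp_rot: [[-0.961, 0.278, -0.001], [0.278, 0.961, 0.0], [0.001, -0.0, -1.0]]
force: [0.8, -0.3, -2.5]
opening: 0.571
```

{"op": "send_rows", "data": {
  "moves": [
    [[0,0,0,0.9,1.5,0,-1],[0,0,0,0,0,0,-1],[0,0,0,0,0,0,-1],[0,0,0,0,0,0,-1],[0,0,0,0,0,0,-1]]
  ]
}}

```text
time_s: 23.2
position: [0.5157, 0.3139, 0.144]
tcp_rot: [[-0.96, 0.281, -0.0], [0.281, 0.96, -0.0], [0.0, -0.0, -1.0]]
force: [0.1, 0.2, -3.0]
opening: 0.575
```

```bash
python3 -c "
from h import *
togo(.5155,.3178)"
```

```text
[0.5157 0.3139 0.144 ] togo cm [0.13 0.37] open 0.5746398026104221 t 23.2
```

{"op": "send_rows", "data": {
  "moves": [
    [[0,0,0,0.15,0.35,3.0,-1],[0,0,0,0,0,3.0,-1],[0,0,0,0,0,2.5,-1],[0,0,0,0,0,0.8,-1],[0,0,0,0,0,0.3,-1]]
  ]
}}

```text
time_s: 23.7
position: [0.5147, 0.3181, 0.0472]
tcp_rot: [[-0.96, 0.28, -0.002], [0.28, 0.96, -0.001], [0.001, -0.001, -1.0]]
force: [0.8, -0.1, -2.6]
opening: 0.573
```

{"op": "send_rows", "data": {
  "moves": [
    [[0,0,0,0,0,0.1,-1],[0,0,0,0,0,0.1,-1],[0,0,0,0,0,0,-1],[0,0,0,0,0,0,-1],[0,0,0,0,0,0,-1]]
  ]
}}

```text
time_s: 24.2
position: [0.5149, 0.3193, 0.0467]
tcp_rot: [[-0.96, 0.279, 0.001], [0.279, 0.96, 0.0], [-0.001, 0.001, -1.0]]
force: [0.4, -0.0, -3.1]
opening: 0.573
```

{"op": "send_rows", "data": {
  "moves": [
    [[0,0,0,0,-0.1,0.1,-1],[0,0,0,0,0,0.1,-1],[0,0,0,0,0,0.1,-1],[0,0,0,0,0,0,-1],[0,0,0,0,0,0,-1]]
  ]
}}

```text
time_s: 24.7
position: [0.5144, 0.3181, 0.0429]
tcp_rot: [[-0.96, 0.279, -0.0], [0.279, 0.96, -0.0], [0.0, -0.0, -1.0]]
force: [-0.9, 0.5, -3.0]
opening: 0.572
```

{"op": "send_rows", "data": {
  "moves": [
    [[0,0,0,0,0,0.1,-1],[0,0,0,0,0,0.1,-1],[0,0,0,0,0,0,-1],[0,0,0,0,0,0,-1],[0,0,0,0,0,0,-1]]
  ]
}}

```text
time_s: 25.2
position: [0.5144, 0.3181, 0.0428]
tcp_rot: [[-0.96, 0.279, 0.0], [0.279, 0.96, -0.0], [-0.0, 0.0, -1.0]]
force: [-2.3, -0.9, 8.0]
opening: 0.572
```

Contact. Release, rise and check.

{"op": "send_rows", "data": {
  "moves": [
    [[0,0,0,0,0,0,-0.5],[0,0,0,0,0,0,1],[0,0,0,0,0,0,1],[0,0,0,0,0,0,1],[0,0,0,0,0,0,1]]
  ]
}}

```text
time_s: 25.7
position: [0.5145, 0.3182, 0.0409]
tcp_rot: [[-0.96, 0.279, 0.0], [0.279, 0.96, 0.0], [-0.0, 0.0, -1.0]]
force: [0.2, -0.4, 0.7]
opening: 0.849
```

{"op": "send_rows", "data": {
  "moves": [
    [[0,0,0,0,0,-1,1],[0,0,0,0,0,-3,1],[0,0,0,0,0,-4,1],[0,0,0,0,0,-4,1],[0,0,0,0,0,-1,1]]
  ]
}}

```text
time_s: 26.2
position: [0.5173, 0.3194, 0.1765]
tcp_rot: [[-0.96, 0.278, 0.009], [0.279, 0.96, 0.004], [-0.008, 0.006, -1.0]]
force: [0.2, 0.2, -0.5]
opening: 0.996
```

```bash
python3 -c "
from h import *
wfit('sugar_box',BOX,0.028,(515.5,317.8,-16),True,f='w7.png')
m=camera_model('wrist'); im=cv2.imread('pics/w7.png')
for P,r,z in ((( .5155,.3178),.056,.032),((.480,.2013),.046,.031)):
    q=np.array([proj('wrist',(P[0]+r*np.cos(a),P[1]+r*np.sin(a),z),m) for a in A]).astype(np.int32); cv2.polylines(im,[q],True,(0,255,0))
cv2.imwrite('pics/w7o.png',im); togo(.605,-.27)"
```

```text
tcp [0.5173 0.3194 0.1765] t 26.2 R [[-0.96, 0.278], [0.279, 0.96]] exp px [256. 183.]
0.65 mask c 255.0 179.0 4807 bbox 225 285 139 221
sugar_box [513.  317.8 -16.1] 0.051
tool dx,dy cm [ 0.36 -0.27]
[0.5157 0.3187 0.1737] togo cm [-24.98 -54.05] open 0.9956173012689328 t 26.3
```

View pics/w7o.png

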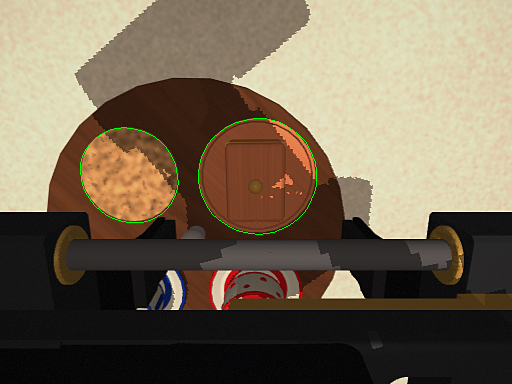

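The box is centred in the dish (about 2 mm off) and the turntable hasn't moved, since the green outlines match. Now the cezve, with the jaws across the handle.

{"op": "send_rows", "data": {
  "moves": [
    [[0,0,0,-1.9,-4.2,0,1],[0,0,0,-1.9,-4.2,0,1],[0,0,0,-1.9,-4.2,0,1],[0,0,0,-1.9,-4.2,0,1],[0,0,0,-1.9,-4.2,0,1]]
  ]
}}

```text
time_s: 26.8
position: [0.5457, 0.0883, 0.1691]
tcp_rot: [[-0.96, 0.278, -0.004], [0.278, 0.96, 0.0], [0.004, -0.001, -1.0]]
force: [1.1, 0.5, -0.5]
opening: 0.999
```

{"op": "send_rows", "data": {
  "moves": [
    [[0,0,0,-1.9,-4.2,0,1],[0,0,0,-1.9,-4.2,0,1],[0,0,0,-1.9,-4.2,0,1],[0,0,0,-1.9,-4.2,0,1],[0,0,0,-1.9,-4.2,0,1]]
  ]
}}

```text
time_s: 27.3
position: [0.5784, -0.1395, 0.1688]
tcp_rot: [[-0.96, 0.279, -0.004], [0.279, 0.96, 0.002], [0.004, 0.001, -1.0]]
force: [1.1, 0.4, -0.7]
opening: 1.001
```

{"op": "send_rows", "data": {
  "moves": [
    [[0,0,0,-1.9,-4.0,0,1],[0,0,0,-1.9,-4.0,0,1],[0,0,0,-1.9,-4.0,0,1],[0,0,8.5,0,0,0,1],[0,0,8.5,0,0,0,1]]
  ]
}}

```text
time_s: 27.8
position: [0.5997, -0.2707, 0.1681]
tcp_rot: [[-0.832, 0.555, -0.004], [0.555, 0.832, 0.003], [0.005, 0.0, -1.0]]
force: [-0.4, 0.3, 0.1]
opening: 1.0
```

{"op": "send_rows", "data": {
  "moves": [
    [[0,0,8.5,0,0,0,1],[0,0,8.5,0,0,0,1],[0,0,8.5,0,0,0,1],[0,0,8.5,0,0,0,1],[0,0,8.5,0,0,0,1]]
  ]
}}

```text
time_s: 28.3
position: [0.5997, -0.2685, 0.1684]
tcp_rot: [[-0.241, 0.97, -0.004], [0.97, 0.241, 0.003], [0.004, -0.003, -1.0]]
force: [-0.2, -0.5, 0.3]
opening: 1.002
```

{"op": "send_rows", "data": {
  "moves": [
    [[0,0,8.5,0,0,0,1],[0,0,8.5,0,0,0,1],[0,0,8.5,0,0,0,1],[0,0,8.5,0,0,0,1],[0,0,8.5,0,0,0,1]]
  ]
}}

```text
time_s: 28.8
position: [0.5997, -0.2685, 0.1684]
tcp_rot: [[0.478, 0.878, -0.004], [0.878, -0.478, 0.003], [0.0, -0.005, -1.0]]
force: [-0.5, 0.0, 0.4]
opening: 0.999
```

{"op": "send_rows", "data": {
  "moves": [
    [[0,0,8.5,0,0,0,1],[0,0,8.5,0,0,0,1],[0,0,2,0,0,0,1],[0,0,0,0,0,0,1],[0,0,0,0,0,0,1]]
  ]
}}

```text
time_s: 29.3
position: [0.6002, -0.2688, 0.1693]
tcp_rot: [[0.733, 0.68, -0.003], [0.68, -0.733, 0.002], [-0.001, -0.003, -1.0]]
force: [0.4, -0.1, -0.3]
opening: 0.997
```

```bash
python3 -c "
from h import *
wfit('cezve',CEZ,0.0,(605,-270,-137),True,f='w8.png')"
```

```text
tcp [ 0.6002 -0.2688  0.1693] t 29.3 R [[0.733, 0.68], [0.68, -0.733]] exp px [262. 177.]
0.64 mask c 266.0 190.0 4702 bbox 233 299 142 297
cezve [ 605.7 -272.9 -135.8] 0.222
tool dx,dy cm [0.12 0.67]
```

View pics/w8.png

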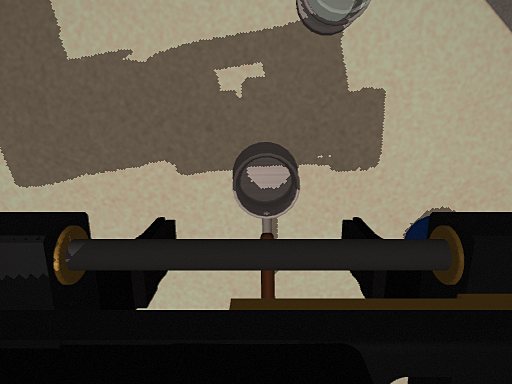

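The steel pot is at (266,182) with its handle straight down the picture at column 267. The blue look-alike (435,220) and glass holder (330,10) are clear. Descending.

{"op": "send_rows", "data": {
  "moves": [
    [[0,0,0,0.2,0.65,3.5,1],[0,0,0,0,0,4.0,1],[0,0,0,0,0,4.0,1],[0,0,0,0,0,2.1,1],[0,0,0,0,0,0.4,1]]
  ]
}}

```text
time_s: 29.9
position: [0.6046, -0.2712, 0.0273]
tcp_rot: [[0.733, 0.68, -0.006], [0.68, -0.733, 0.004], [-0.002, -0.007, -1.0]]
force: [-0.1, 0.8, -0.5]
opening: 0.997
```

{"op": "send_rows", "data": {
  "moves": [
    [[0,0,0,0,0,0,-1],[0,0,0,0,0,0,-1],[0,0,0,0,0,0,-1],[0,0,0,0,0,0,-1],[0,0,0,0,0,0,-1]]
  ]
}}

```text
time_s: 30.4
position: [0.6067, -0.2722, 0.0323]
tcp_rot: [[0.734, 0.68, -0.001], [0.68, -0.734, 0.001], [0.0, -0.001, -1.0]]
force: [-1.3, 2.3, 6.0]
opening: 0.639
```

{"op": "send_rows", "data": {
  "moves": [
    [[0,0,0,0,0,0,-1],[0,0,0,0,0,0,-1],[0,0,0,0,0,-0.5,-1],[0,0,0,0,0,-1.5,-1],[0,0,0,0,0,-1.5,-1]]
  ]
}}

```text
time_s: 30.9
position: [0.6068, -0.2727, 0.0666]
tcp_rot: [[0.734, 0.68, -0.001], [0.68, -0.734, 0.0], [-0.0, -0.001, -1.0]]
force: [-0.1, -0.4, -3.2]
opening: 0.639
```

```bash
python3 -c "
from h import *
togo(.480,.2013); im=look('side'); im=im[150:290,240:440]; t=look('top')[150:290,260:400]
cv2.imwrite('pics/s9.png',cv2.resize(np.hstack([im,t]),None,fx=2.3,fy=2.3,interpolation=cv2.INTER_CUBIC))"
```

```text
[ 0.6068 -0.2727  0.0666] togo cm [ 22.91 -43.39] open 0.6392467358682402 t 30.9
```

View pics/s9.png

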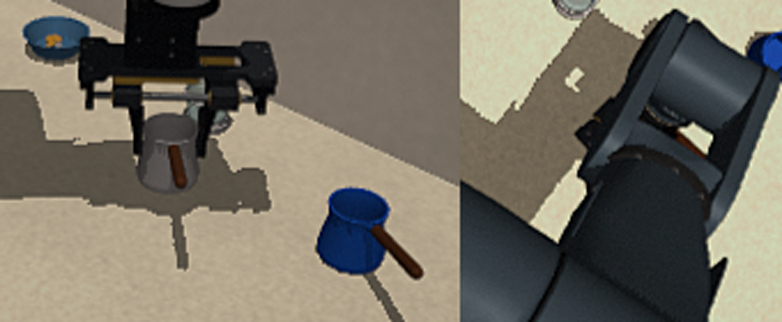

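The cezve hangs upright in the grip (side crop at (168,150)). I'm carrying it to the trivet.

{"op": "send_rows", "data": {
  "moves": [
    [[0,0,0,1.0,-2.0,-2.0,-1],[0,0,0,1.7,-3.2,-2.0,-1],[0,0,0,2.1,-3.9,-1.6,-1],[0,0,0,2.1,-3.9,-1.4,-1],[0,0,0,2.1,-3.9,-1.0,-1]]
  ]
}}

```text
time_s: 31.5
position: [0.5581, -0.0864, 0.1474]
tcp_rot: [[0.734, 0.679, 0.002], [0.679, -0.734, -0.001], [0.001, 0.002, -1.0]]
force: [0.8, 0.4, -3.2]
opening: 0.639
```

{"op": "send_rows", "data": {
  "moves": [
    [[0,0,0,2.1,-3.9,0,-1],[0,0,0,2.1,-3.9,0,-1],[0,0,0,2.1,-3.9,0,-1],[0,0,0,2.1,-3.9,0,-1],[0,0,0,2.1,-3.9,0,-1]]
  ]
}}

```text
time_s: 32.0
position: [0.5023, 0.1284, 0.1465]
tcp_rot: [[0.734, 0.679, 0.001], [0.679, -0.734, 0.0], [0.001, 0.001, -1.0]]
force: [1.3, -0.1, -2.4]
opening: 0.644
```

{"op": "send_rows", "data": {
  "moves": [
    [[0,0,0,1.8,-3.5,0,-1],[0,0,0,1.0,-2.0,0,-1],[0,0,0,0.6,-1.2,0,-1],[0,0,0,0,0,0,-1],[0,0,0,0,0,0,-1]]
  ]
}}

```text
time_s: 32.5
position: [0.4826, 0.1985, 0.1462]
tcp_rot: [[0.733, 0.68, 0.001], [0.68, -0.733, -0.001], [0.0, 0.001, -1.0]]
force: [0.2, -0.4, -5.0]
opening: 0.641
```

```bash
python3 -c "
from h import *
togo(.480,.2013); im=look('side')[60:230,80:280]; t=look('top')[150:290,80:240]; t=cv2.resize(t,(194,170))
cv2.imwrite('pics/s10.png',cv2.resize(np.hstack([im,t]),None,fx=2,fy=2,interpolation=cv2.INTER_CUBIC))"
```

```text
[0.4826 0.1985 0.1462] togo cm [ 0.   -0.39] open 0.6409924443997936 t 32.5
```

View pics/s10.png

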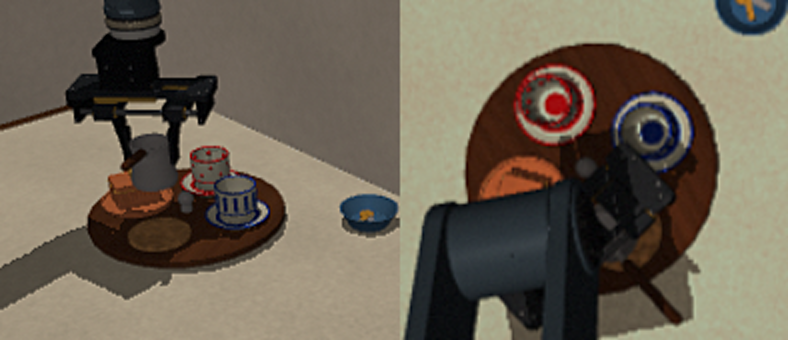

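{"op": "send_rows", "data": {
  "moves": [
    [[0,0,0,0,-0.4,2.5,-1],[0,0,0,0,0,2.5,-1],[0,0,0,0,0,1.8,-1],[0,0,0,0,0,0.8,-1],[0,0,0,0,0,0.3,-1]]
  ]
}}

```text
time_s: 33.1
position: [0.4795, 0.201, 0.0663]
tcp_rot: [[0.735, 0.679, -0.001], [0.679, -0.735, -0.0], [-0.001, -0.001, -1.0]]
force: [0.7, -0.6, -3.2]
opening: 0.639
```

{"op": "send_rows", "data": {
  "moves": [
    [[0,0,0,0,0,0.1,-1],[0,0,0,0,0,0.1,-1],[0,0,0,0,0,0,-1],[0,0,0,0,0,0,-1],[0,0,0,0,0,0,-1]]
  ]
}}

```text
time_s: 33.6
position: [0.4795, 0.2021, 0.0655]
tcp_rot: [[0.733, 0.68, 0.001], [0.68, -0.733, 0.0], [0.001, 0.0, -1.0]]
force: [-0.1, -0.5, -3.0]
opening: 0.642
```

{"op": "send_rows", "data": {
  "moves": [
    [[0,0,0,0,0,0.1,-1],[0,0,0,0,0,0.1,-1],[0,0,0,0,0,0.1,-1],[0,0,0,0,0,0,-1],[0,0,0,0,0,0,-1]]
  ]
}}

```text
time_s: 34.1
position: [0.4796, 0.202, 0.0632]
tcp_rot: [[0.734, 0.68, 0.001], [0.68, -0.734, 0.0], [0.001, 0.0, -1.0]]
force: [-1.5, -0.2, 7.0]
opening: 0.639
```

Contact. Release, rise and check.

{"op": "send_rows", "data": {
  "moves": [
    [[0,0,0,0,0,0,-0.4],[0,0,0,0,0,0,1],[0,0,0,0,0,0,1],[0,0,0,0,0,0,1],[0,0,0,0,0,0,1]]
  ]
}}

```text
time_s: 34.6
position: [0.4794, 0.202, 0.062]
tcp_rot: [[0.734, 0.68, 0.0], [0.68, -0.734, 0.0], [0.0, 0.0, -1.0]]
force: [0.9, 0.0, 0.2]
opening: 0.913
```

{"op": "send_rows", "data": {
  "moves": [
    [[0,0,0,0,0,0,1],[0,0,0,0,0,-1,1],[0,0,0,0,0,-3,1],[0,0,0,0,0,-4,1],[0,0,0,0,0,-4,1]]
  ]
}}

```text
time_s: 35.1
position: [0.4788, 0.2019, 0.1835]
tcp_rot: [[0.734, 0.68, -0.001], [0.68, -0.734, -0.0], [-0.001, -0.001, -1.0]]
force: [1.4, -0.3, -0.5]
opening: 0.997
```

{"op": "send_rows", "data": {
  "moves": [
    [[0,0,0,0,4,-2,1],[0,0,0,0,4.5,-2,1],[0,0,0,0,4.5,-1,1],[0,0,0,0,4.5,0,1],[0,0,0,0,4.5,0,1]]
  ]
}}

```text
time_s: 35.6
position: [0.63, 0.0392, 0.2337]
tcp_rot: [[0.734, 0.68, 0.002], [0.68, -0.734, -0.0], [0.001, 0.001, -1.0]]
force: [0.5, -0.3, 0.1]
opening: 1.001
```

```bash
python3 - <<'E'
from h import *
T={"cup_blue":(CUP,.028,(596.5,165.5)),"cup_red":(CUP,.028,(632,282)),"sugar_box":(BOX,.028,(515.5,317.8,-16)),"cezve":(CEZ,.031,(480,201.3,-137)),"glass_holder":([rings([(.029,0),(.029,.065)])],0,(759,-203)),"key_bowl":([rings([(.046,.028),(.03,0)])],0,(757,48))}
D={"saucer_blue":(.049,.033,(.5965,.1655)),"saucer_red":(.049,.033,(.632,.282)),"copper_dish":(.056,.032,(.5155,.3178)),"cork_trivet":(.046,.031,(.480,.2013))}
crops=[]
for c in("top","side"):
    im=look(c); m=camera_model(c)
    for t,(p,z,g) in T.items():
        e=proj(c,(g[0]/1000,g[1]/1000,z+.03),m)
        for d in regions_of(c,t):
            k=d["mask"]; ys,xs=np.nonzero(k)
            if np.hypot(xs.mean()-e[0],ys.mean()-e[1])<18:
                r,f=fit([(m,k)],p,z,g,len(g)==3); print(c,t,np.round(r,1),"want",g,round(f,3)); break
    for r,z,P in D.values():
        q=np.array([proj(c,(P[0]+r*np.cos(a),P[1]+r*np.sin(a),z),m) for a in A]).astype(np.int32); cv2.polylines(im,[q],True,(0,255,0))
    crops.append(cv2.resize(im[145:290,85:245] if c=="top" else im[105:235,105:249],(400,362),interpolation=cv2.INTER_CUBIC))
cv2.imwrite("pics/f.png",np.hstack(crops)); togo(.48,.2)
E
```

```text
top cup_red [633.8 281.9] want (632, 282) 0.044
top sugar_box [516.8 317.3 -14.1] want (515.5, 317.8, -16) 0.072
top glass_holder [ 756.6 -203.8] want (759, -203) 0.146
top key_bowl [759.9  46.2] want (757, 48) 0.878
side cup_blue [593.1 166.1] want (596.5, 165.5) 0.146
side cup_red [631.1 283.7] want (632, 282) 0.108
side sugar_box [510.5 327.2 -21.3] want (515.5, 317.8, -16) 0.315
side cezve [ 475.7  206.4 -133.4] want (480, 201.3, -137) 0.092
side glass_holder [ 759. -203.] want (759, -203) 0.124
side key_bowl [758.   52.5] want (757, 48) 0.168
[0.6286 0.0412 0.2322] togo cm [ -0.09 -21.75] open 1.001898226307202 t 36.3
```

View pics/f.png

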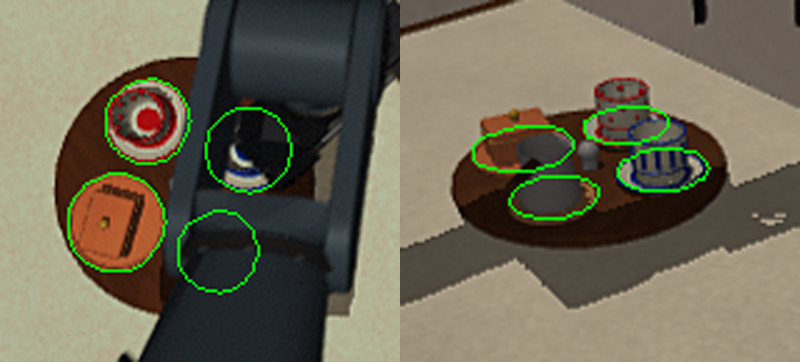

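Everything stands on its place. The arm blocks the top view of the cezve and the side fit of it is uncertain, so I'll move aside and re-measure.

{"op": "send_rows", "data": {
  "moves": [
    [[0,0,0,-3.2,3.5,0,1],[0,0,0,-3.2,3.5,0,1],[0,0,0,-3.2,3.5,0,1],[0,0,0,-3.2,3.5,0,1],[0,0,0,-3.2,3.5,0,1]]
  ]
}}

```text
time_s: 36.8
position: [0.6303, -0.1981, 0.2322]
tcp_rot: [[0.733, 0.68, 0.0], [0.68, -0.733, -0.0], [0.0, 0.0, -1.0]]
force: [0.6, 0.2, -0.4]
opening: 1.002
```

```bash
python3 - <<'E'
from h import *
c="top"; im=look(c); m=camera_model(c)
T={"cup_blue":(CUP,.028,(596.5,165.5)),"cup_red":(CUP,.028,(632,282)),"sugar_box":(BOX,.028,(515.5,317.8,-16)),"cezve":(CEZ,.031,(480,201.3,-137)),"key_bowl":([rings([(.046,.028),(.03,0)])],0,(757,48))}
for t,(p,z,g) in T.items():
    e=proj(c,(g[0]/1000,g[1]/1000,z+.03),m)
    for d in regions_of(c,t):
        k=d["mask"]; ys,xs=np.nonzero(k)
        if np.hypot(xs.mean()-e[0],ys.mean()-e[1])<22:
            r,f=fit([(m,k)],p,z,g,len(g)==3); print(t,np.round(r,1),"want",g,round(f,3)); break
for r,z,P,col in ((.046,.031,(.4825,.2025),(0,255,0)),(.029,.093,(.4825,.2025),(0,255,255)),(.049,.033,(.5985,.167),(0,255,0)),(.031,.08,(.5985,.167),(0,255,255))):
    q=np.array([proj(c,(P[0]+r*np.cos(a),P[1]+r*np.sin(a),z),m) for a in A]); cv2.polylines(im,[(q*16).astype(np.int32)],True,col,1,cv2.LINE_AA,4)
cv2.imwrite("pics/f2.png",cv2.resize(im[145:290,85:245],None,fx=4,fy=4,interpolation=cv2.INTER_CUBIC))
E
```

```text
cup_blue [597.2 167.3] want (596.5, 165.5) 0.069
cup_red [634.5 281.8] want (632, 282) 0.042
sugar_box [514.2 318.9 -15. ] want (515.5, 317.8, -16) 0.095
cezve [ 479.5  201.8 -135.7] want (480, 201.3, -137) 0.058
key_bowl [757.   49.1] want (757, 48) 0.134
```

View pics/f2.png

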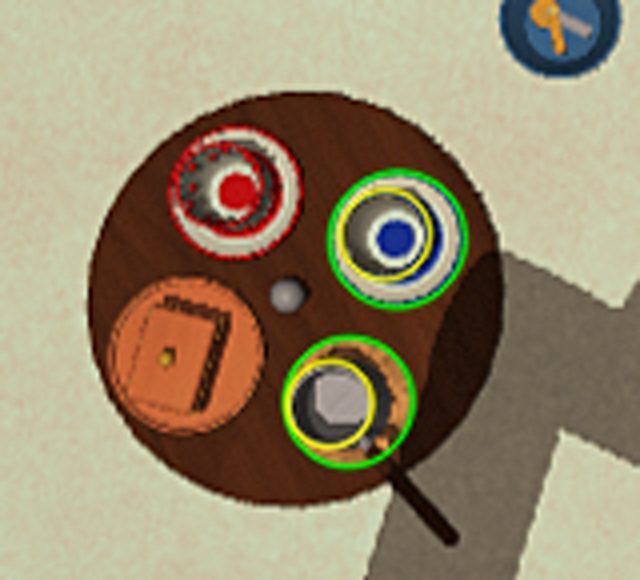

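All four stand upright, within about 3 mm of centre by the top view. Handing in.

```bash
python3 -c "
from rig import bot
print(bot.hand_in())"
```

```text
the job is handed in; nothing more can be done
None
```

I put the red cup, blue cup, sugar box and stainless cezve back on their places on the turntable and handed the job in at about 37 s of the 128 s limit. I left the blue cezve look-alike alone.

- **Placing:** the last top view put all four within about 3 mm of their target centres, and they looked upright. The gripper was open and clear of everything.
- **Forces:** each thing was set down slowly, with contact readings of about 5–9 N.
- **Bystanders:** the key bowl (last top fit) and the glass holder (the fit before) were where they started, to within measurement error.
- **Checks that disagreed:** one earlier side-camera fit was about 10 mm off for the sugar box and 7 mm off for the cezve. The box was partly hidden in that view, and the side camera had already read the turntable about 5 mm off. The close wrist view agreed with the top view for both cups and the box. The cezve's final position rests on the top view alone.

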